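# Turn a ring gauge over in the flip nest

### The arm

A 6-joint arm with a two-finger parallel gripper is mounted at the origin on a cart in front of the work surface, level with it; the furniture and walls round the work are solid. World frame = base frame: x ahead of the robot, y to its left, z up, the work surface at z = 0. Lengths are in mm, angles in rad, forces in N, time in s.
With the tool pointing down it reaches from about 300 to 775 mm from the base axis. Payload 14.6 kg.
Tool frame: the origin (TCP) lies at the very end of the fingers, on their centre line; the grasp point (between the pads) lies 19 mm behind it; z points along the fingers, y is the line along which they close (so a half turn about z gives the same grasp; the last joint's range is limited). The gripper opens to 94 mm and grips with 3 to 60 N. Pads are 16 mm wide; open, the fingers measure 119 mm over their backs; the gripper's body (75 mm by 177 mm) begins 78 mm behind the grasp point.
Start: joints at [1.124, 0.3, 1.521, -0, 1.321, -0.067], TCP at [203.901, 510.797, 205.446] pointing down, gripper open.
Joint ranges: [-3.03, 3.03], [-0.79, 2.21], [0.23, 2.52], [-1.04, 4.18], [0, 3.07], [-2.55, 2.55]. Speed limits (rad/s): [2.22, 2.22, 2.57, 3.14, 3.14, 3.14].

### API

Orientations are given as [roll, pitch, yaw] about the fixed x, y, z axes, in that order (R = Rz(yaw) Ry(pitch) Rx(roll)).
In Python, from cell import manip, eyes, ticket gives the robot as it stands. The module is installed in compiled form; this text tells all that it offers.
- The arm moves only by the tool arm_command, never from a script. Its argument "plan" is a list of rows, each a list of 5 numbers: the opening, from -1 (shut) to 1 (fully open), then the shift along the tool's x, y, z in m, then the turn about the tool's z in rad. In form: [[jaw, dx, dy, dz, roll], ...]. A call has 1 to 20 rows; each row shifts and turns the commanded pose from where the row before left it, along the tool's axes as they then stand; what a row does not reach is not made up. A row lasts 1/8 s, in which the tool goes at most 62.5 mm and 10.7 degrees, less where a joint would pass 70% of its speed; a pose out of reach is approached as far as the arm can. A call is refused whole if a number of a shift passes 0.0625 or a number of a turn 0.188, either way. A call with a gripper value outside its range is refused whole. The fingers move at their own pace and stop on an object; "newtons" is the grip in N (left out, the last holds). Time passes only in rows, so rows that do not move let the fingers close. It gives the time, the measured TCP pose, the force, the opening and the grip force at its end, in the units of the state.
- manip.read_state(): the state, without advancing time (a new reading comes with each control period).
- eyes.camera(name): name is "scene" or "top" or "wrist"; returns a dict with "img" (420x560x3 uint8, blue, green, red), "z_map" (420x560 float32, mm along the optical axis (not along the pixel's ray), 0 where there is no reading), "fx", "fy", "cx", "cy" (pixels), "eye" and "orientation" of the camera in the world. Camera axes: x right, y down, z forward; pixel columns grow to the right and rows downward; lengths in mm; the calibration is good to about 2 mm. The wrist camera is an equidistant fisheye: a pixel r from the principal point sees the ray r / f radians off the axis. A picture is of the moment at which its call begins.
- ticket.sign_off(): hands the job in; it is judged then, once.
The state is a dict: "clock": time; "joints": joint angles; "qd": joint speeds; "effort": joint torques, N m; "eef_pos": TCP position; "eef_rot": TCP orientation; "wrist_force": force on the tool from outside, world axes, zero at the start; "moment": the same for the moment, N m; "finger_gap": finger opening in mm; "finger_force": force on a finger pad.
Only numpy, scipy, OpenCV 4.12 (cv2) and the standard library are available. Lean on these libraries where they do the work, as an engineer would, in place of code of your own. Each camera call takes 0.05 s, during which the arm holds its last target. There are 200 camera calls.

### The job

Take the knurled steel ring gauge that lies near the flip nest, in the front part of the desk with the tin and the thin silver ring (not the one at the back by the dropper bottle), lay it in the nest's open blue tray and let go of it. Then hold the blue tray by its black knob and swing it over on its hinge until it is fully closed on the grey tray, so that the gauge ends up enclosed between the trays with its underside uppermost. Leave the tin and the silver ring where they are, and let go of everything at the end.

Things in the scene. Friction and masses are not known exactly. Their poses are not given: they have to be found in the camera images.
- gauge_centre (a point): Centre (half-way up) of the loose ring gauge: a knurled steel ring, 54 mm outside diameter, 18 mm high, hole about 30 mm, 0.17 to 0.31 kg, lying flat on the desk at the start. Its z axis is the ring's axis, up at the start, down once it is turned over. Grasp it across the outside.
- blue_tray (a point): Centre of the blue swinging tray's floor surface, 33 mm above the desk while open. x along the hinge, y away from it, z out of the tray (up while open). Space for the gauge: x -33 to +33, y -36 (hinge pin) to +37 mm. Walls only 6 mm high; both side walls (x = -33, +33) have a 44 mm wide finger gap (y -22 to +22). A 44 mm round window in the floor shows the gauge when closed.
- knob (a point): Centre of the black knob beyond the blue tray's outer edge: cylinder, 16 mm diameter, 30 mm long, axis x parallel to the hinge. 115 mm from the hinge axis, 43 mm above the desk with the tray open or closed; 34 mm from the tray's wall, on an 8 mm thick stem. Pinched by its flat ends (fingers closing along x) it turns between the fingers as the tray swings.
- hinge (a point): Middle of the flip nest's hinge axis, 43 mm above the desk. x runs along the axis (level), y points to the side where the blue tray lies open, z up. The flip nest is a fixture screwed to the desk: aluminium base, hinge along its middle, blue swinging tray on one side, fixed grey tray on the other.
- leaf (a joint): Angle of the blue tray: 0 open (flat, pocket up), 1.57 upright, 3.14 closed, face down over the grey tray. 0.22 kg, little friction: let go before upright it falls back open, after it softly shut. The gauge lies loose in it: as the tray rises it slides against the hinge pin and near upright topples over into the grey tray.
- grey_tray (a point): Centre of the floor of the fixed grey tray, which has the same pocket as the blue one, on the floor's surface, 33 mm above the desk. Axes as for the hinge. When closed, the floors of the two trays face each other 20 mm apart.
- tin: Bystander: small round pale tin with a lid, 51 mm across, 36 mm high, loose on the desk. Origin: centre of its underside.
- silver_ring: Bystander: thin smooth silver ring, 32 mm across and 9 mm high, loose on the desk. Origin: centre of its underside.

How it is judged (in metres and radians):
On the way, in this order (a step that is already met when the one before it is completed fails the run):
1. the ring gauge lies flat and right way up in the open blue tray, let go (distance between gauge_centre and blue_tray below 0.025 m and z of gauge_centre in the frame of blue_tray below 0.0125 m and angle between gauge_centre's own z axis and vertical below 0.17 rad and value of joint leaf below 0.15 rad and contact force between the fingers and ring_gauge below 0.3 N), for 0.2 s.
2. the blue tray is raised with the gauge lying in it (distance between gauge_centre and blue_tray below 0.035 m and value of joint leaf between 0.7 and 1.6 rad and contact force between the fingers and ring_gauge below 0.3 N), for 0.02 s.
At the end, for the whole second after the job is handed in: The blue tray is closed on the grey one (over 3.0 rad of 3.14) and the ring gauge lies at rest between them, its original underside up (within 0.24 rad of level), its centre within 25 mm of the grey tray's centre and less than 55 mm above the desk (value of joint leaf above 3 rad and angle between gauge_centre's own z axis and vertical above 2.9 rad and horizontal distance between gauge_centre and grey_tray below 0.025 m and height (world z) of gauge_centre below 0.055 m and linear speed of ring_gauge below 0.03 m/s); the robot touches nothing.
It fails at once if the tin is pushed more than 20 mm (distance of tin from where it was at the start of the episode above 0.02 m).
It fails at once if the silver ring is pushed more than 20 mm (distance of silver_ring from where it was at the start of the episode above 0.02 m).
It also fails if it takes over 58 s, if anything falls off the work surface, if the arm or the gripper's body presses on something with over 40 N, if the wrist force passes 120 N, or if a joint passes its speed limit or range.

## Working session

There is one attempt and no reset: what is moved stays moved. The work goes in short steps, Python scripts to look and compute and a tool call to move; the robot and the scene stay as the last step left them, time stands still between calls to the robot, and variables do not carry over. Pictures are saved under pics/ and viewed, at most 10 in all, crops included, and the job is handed in when it is done.

Besides the shell and the picture viewer there is one more tool, called after ">>>" as name(argument=value, ...) on one line, values as JSON. arm_command: Moves the arm, as the interface text tells. Its arguments: {"type":"object","properties":{"plan":{"type":"array"},"newtons":{"type":"number"}},"required":["plan"]}

```bash
mkdir -p pics
cat > h.py <<'E'
import numpy as np, cv2
from cell import manip, eyes, ticket
from scipy.spatial.transform import Rotation as R
def snap(n,f=None):
    c=eyes.camera(n)
    if f: cv2.imwrite('pics/'+f+'.png',c['img']); np.savez('pics/'+f,**{k:np.array(v) for k,v in c.items()})
    return c
def load(f): return dict(np.load('pics/'+f+'.npz'))
def rot(o):
    o=np.array(o,float)
    return o if o.shape==(3,3) else (R.from_quat(o) if o.size==4 else R.from_euler('xyz',o)).as_matrix()
def ray(c,u,v,fish=False):
    x,y=(u-c['cx'])/c['fx'],(v-c['cy'])/c['fy']
    if fish:
        r=np.hypot(x,y)+1e-12; d=np.array([x/r*np.sin(r),y/r*np.sin(r),np.cos(r)])
    else: d=np.array([x,y,1.])
    return np.array(c['eye'],float),rot(c['orientation'])@d
def onz(c,u,v,z,fish=False):
    e,d=ray(c,u,v,fish); return e+d*(z-e[2])/d[2]
def dep(c,u,v):
    e,d=ray(c,u,v); return e+d*float(c['z_map'][int(v),int(u)])
E
python3 - <<'E'
from h import *
for n in ('scene','top','wrist'):
    c=snap(n,n+'0'); print(n,c['eye'],c['orientation'],c['fx'],c['fy'],c['cx'],c['cy'])
print(manip.read_state())
a=load('scene0')['img'];b=load('top0')['img']
cv2.imwrite('pics/ab.png',np.vstack([a,b])[:, :] if 0 else cv2.resize(np.hstack([a,b]),(800,300)))
E
```

```text
scene [ 138.28844726 -434.96445861  509.57038617] [-2.10987337  0.01983964 -0.55786098] 395.22712375660393 395.22712375660393 277.35762312315654 210.63723172880134
top [440.85491808 185.49748844 916.43456579] [-3.05039    -0.00762709 -1.57033531] 510.7071785983512 510.7071785983512 272.78923482219113 208.85872978462655
wrist [136.71143835 536.56797032 384.41652911] [2.89453454e+00 5.21284798e-04 1.19069976e+00] 325.19226210127806 325.19226210127806 284.3396480196733 209.04904073392433
{'clock': 0.15, 'joints': array([ 1.12439242e+00,  3.00347562e-01,  1.52139939e+00, -3.33194168e-05,
        1.32072026e+00, -6.66028091e-02]), 'qd': array([-0.00029457, -0.00286319, -0.00317478, -0.0003181 ,  0.00089521,
        0.00076319]), 'effort': array([ 1.48657058e-03, -5.31963515e+01, -3.52816701e+01,  7.08766049e-02,
        2.35782936e-02, -6.45863702e-05]), 'eef_pos': array([203.83439024, 510.62870759, 205.0309668 ]), 'eef_rot': array([-3.14071789e+00, -2.60006747e-05,  2.76179980e+00]), 'wrist_force': array([ 0.20993468,  0.96302397, -0.15189883]), 'moment': array([-0.01782332, -0.03044432,  0.00882915]), 'finger_force': 0.0, 'finger_gap': 94.28867965193687}
```

View pics/top0.png

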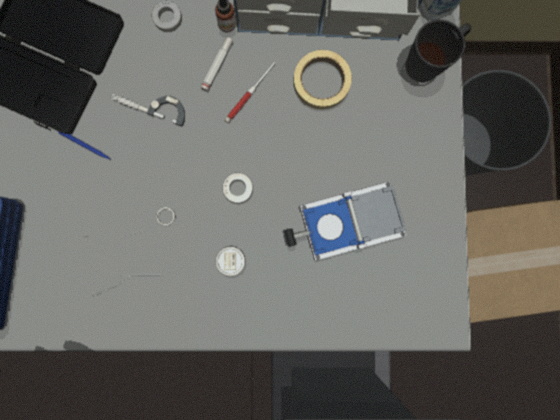

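View pics/scene0.png

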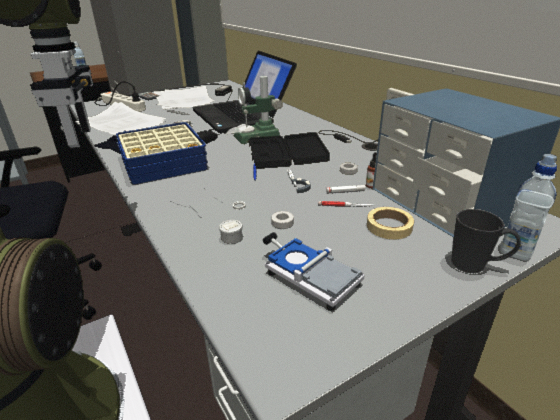

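The top view shows the gauge at (237,188), tin (230,261), silver ring (166,216), blue tray window (329,227), knob (290,237) and grey tray to the right. In the scene view the gauge is at (283,219), the knob at (269,239) and the tin at (231,231). Next I enlarge both.

Run:
```python
from h import *
a=load('top0')['img'][160:290,210:410]; b=load('scene0')['img'][205:310,215:370]
A=cv2.resize(a,None,fx=4,fy=4,interpolation=cv2.INTER_CUBIC);B=cv2.resize(b,None,fx=5,fy=5,interpolation=cv2.INTER_CUBIC)
cv2.imwrite('pics/topc.png',A);cv2.imwrite('pics/scenec.png',B)
t=load('top0')
for n,u,v in [('ring rim',228,188),('rim2',247,188),('tin',230,261),('desk',270,188),('knob',290,238),('blue fl',345,240),('window',329,227),('grey',380,213)]: print(n,dep(t,u,v).round(1))
```

```text
ring rim [560.1 258.1  17.4]
rim2 [560.  224.4  19.1]
tin [431.5 252.3  33.1]
desk [ 5.626e+02  1.836e+02 -5.000e-01]
knob [470.4 149.8  52.7]
blue fl [467.8  53.7  31.6]
window [490.6  80.6  26.3]
grey [514.6  -7.5  33.4]
```

View pics/topc.png

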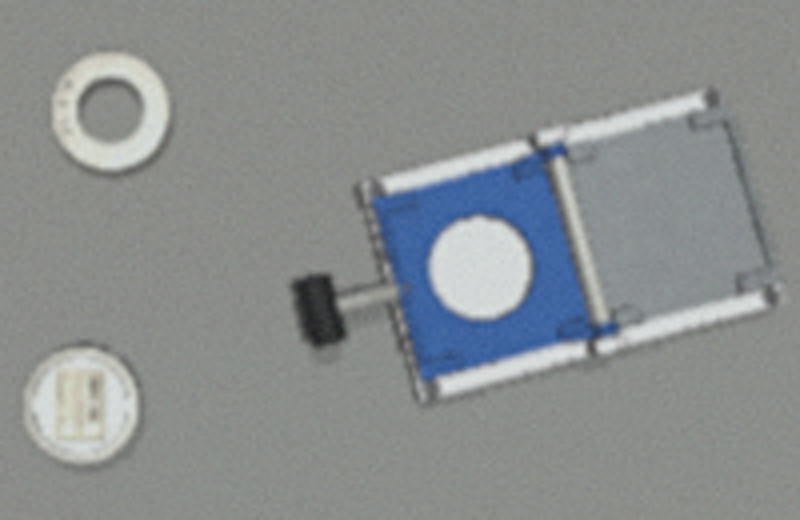

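View pics/scenec.png

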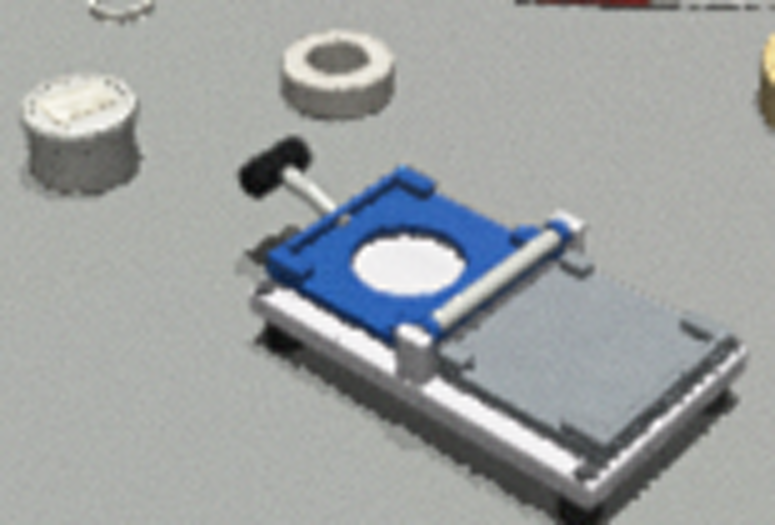

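The top crop shows the gauge centre at (111,112), window (481,268), knob (319,310), and the hinge pin from (560,157) to (600,322). In the scene crop the gauge top is at (338,60), window (409,264), knob (275,166), and pin centre (497,279). Now I triangulate these.

Run:
```python
from h import *
t=load('top0');s=load('scene0')
T=lambda p:(210+(p[0]+.5)/4-.5,160+(p[1]+.5)/4-.5)
S=lambda p:(215+(p[0]+.5)/5-.5,205+(p[1]+.5)/5-.5)
def tri(p,q):
    e1,d1=ray(t,*T(p));e2,d2=ray(s,*S(q));d1/=np.linalg.norm(d1);d2/=np.linalg.norm(d2)
    k=np.linalg.lstsq(np.c_[d1,-d2],e2-e1,rcond=None)[0];a,b=e1+k[0]*d1,e2+k[1]*d2
    return (a+b)/2,np.linalg.norm(a-b)
for n,p,q,z in [('gauge',(111,112),(338,60),18),('window',(481,268),(409,264),33),('knob',(319,310),(275,166),43),('pin',(580,240),(497,279),46)]:
    x,e=tri(p,q);print(n,x.round(1),round(e,1),'top@z',onz(t,*T(p),z).round(1))
tn=onz(t,*T((83,405)),36);print('tin',tn)
k=onz(t,*T((319,310)),43);h=onz(t,*T((580,240)),46)
print('dist',np.linalg.norm((k-h)[:2]),np.degrees(np.arctan2(*(k-h)[[1,0]])))
a=onz(t,*T((560,157)),46);b=onz(t,*T((600,322)),46);print('pin dir',np.degrees(np.arctan2(*(a-b)[[1,0]])))
st=manip.read_state();print(R.from_euler('xyz',st['eef_rot']).as_matrix().round(3),rot(load('wrist0')['orientation']).round(3))
```

```text
gauge [561.6 241.3  15.6] 1.2 top@z [560.7 241.5  18. ]
window [491.6  79.   28.4] 1.0 top@z [490.9  79.8  33. ]
knob [472.8 150.2  41.5] 1.2 top@z [472.3 150.5  43. ]
pin [503.2  37.9  42.8] 1.9 top@z [502.1  38.9  46. ]
tin [431.76221227 251.48404513  36.        ]
dist 115.51573549101515 104.99023782686717
pin dir 12.848286237289942
[[-0.929  0.371 -0.   ]
 [ 0.371  0.929 -0.001]
 [ 0.    -0.001 -1.   ]] [[ 0.371  0.9    0.227]
 [ 0.929 -0.36  -0.091]
 [-0.001  0.245 -0.97 ]]
```

>>> arm_command(plan=[[1,0,0,0,0.187],[1,0,0,0,0.187],[1,0,0,0,0.187],[1,0,0,0,0.187],[1,0,0,0,0.187],[1,-0.035,0.0278,0,0],[1,-0.035,0.0278,0,0],[1,-0.035,0.0278,0,0],[1,-0.035,0.0278,0,0],[1,-0.035,0.0278,0,0],[1,-0.035,0.0278,0.01,0],[1,-0.035,0.0278,0.01,0],[1,-0.035,0.0278,0.01,0],[1,-0.035,0.0278,0.01,0],[1,-0.035,0.0278,0.01,0],[1,0,0,0,0],[1,0,0,0,0]], newtons=30)

```text
clock: 2.28
eef_pos: [561.1, 242.8, 155.3]
eef_rot: [-3.141, -0.0, 1.827]
wrist_force: [1.0, -0.5, 0.4]
finger_gap: 94.1
finger_force: 0.0
```

Run:
```python
from h import *
c=snap('wrist','w1'); print(manip.read_state()['eef_pos'],manip.read_state()['eef_rot'],c['eye'])
cv2.imwrite('pics/w1b.png',cv2.resize(c['img'],(800,600),interpolation=cv2.INTER_CUBIC))
```

```text
[560.91957032 243.23225199 155.63836867] [ 3.14158422e+00 -1.23438608e-04  1.82752204e+00] [541.71067449 310.79922864 334.76898907]
```

View pics/w1b.png

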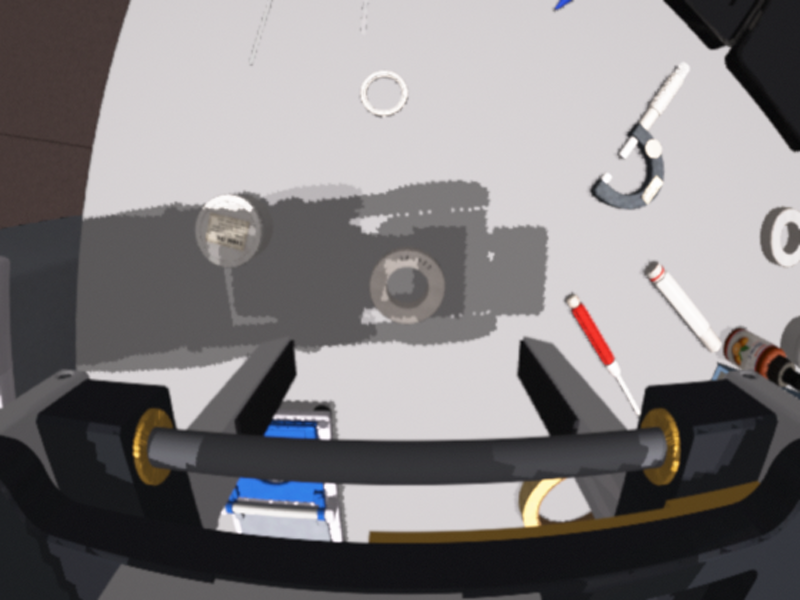

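The gauge shows at (407,286) in the doubled view, between the fingers. The nest is at lower left, lined up with the tool.

Run:
```python
from h import *
c=load('w1')
for z in (18,33):print(onz(c,407*.7,286*.7,z,True))
g=onz(c,407*.7,286*.7,18,True); st=manip.read_state();M=R.from_euler('xyz',st['eef_rot']).as_matrix()
for q in (g,np.array([561,241.5,18])): print(M.T@(q-st['eef_pos']))
```

```text
[560.13066445 242.66144565  18.        ]
[559.25842045 245.88798228  33.        ]
[ -0.36877394  -0.90914778 137.63831653]
[ -1.71289229  -0.36321176 137.63815522]
```

>>> arm_command(plan=[[1,-0.001,-0.001,0.03,0],[1,0,0,0.03,0],[1,0,0,0.03,0],[1,0,0,0.03,0],[1,0,0,0.02,0],[1,0,0,0.01,0],[1,0,0,0,0],[-1,0,0,0,0],[-1,0,0,0,0],[-1,0,0,0,0],[-1,0,0,0,0],[-1,0,0,0,0]], newtons=30)

```text
clock: 3.82
eef_pos: [560.8, 241.4, 5.6]
eef_rot: [3.141, -0.0, 1.827]
wrist_force: [-0.3, -0.0, 0.7]
finger_gap: 53.2
finger_force: 30.0
```

>>> arm_command(plan=[[-1,0,0,-0.02,0],[-1,0,0,-0.04,0],[-1,0,0,-0.04,0],[-1,-0.02,-0.015,0,0],[-1,-0.03,-0.023,0,0],[-1,-0.03,-0.023,0,0],[-1,-0.03,-0.023,0,0],[-1,-0.019,-0.0163,0,0],[-1,-0.01,-0.008,0,0],[-1,0,0,0,0],[-1,0,0,0,0]])

```text
clock: 5.2
eef_pos: [491.5, 80.1, 105.7]
eef_rot: [3.141, -0.0, 1.827]
wrist_force: [-0.6, -0.1, -2.3]
finger_gap: 52.5
finger_force: 30.0
```

Run:
```python
from h import *
c=snap('wrist','w2'); print(manip.read_state()['eef_pos'],manip.read_state()['finger_gap'],c['eye'])
cv2.imwrite('pics/w2b.png',cv2.resize(c['img'],(800,600),interpolation=cv2.INTER_CUBIC))
```

```text
[491.48632572  80.15933868 105.54274968] 53.05541339122839 [471.97963283 148.01722466 285.15036984]
```

View pics/w2b.png

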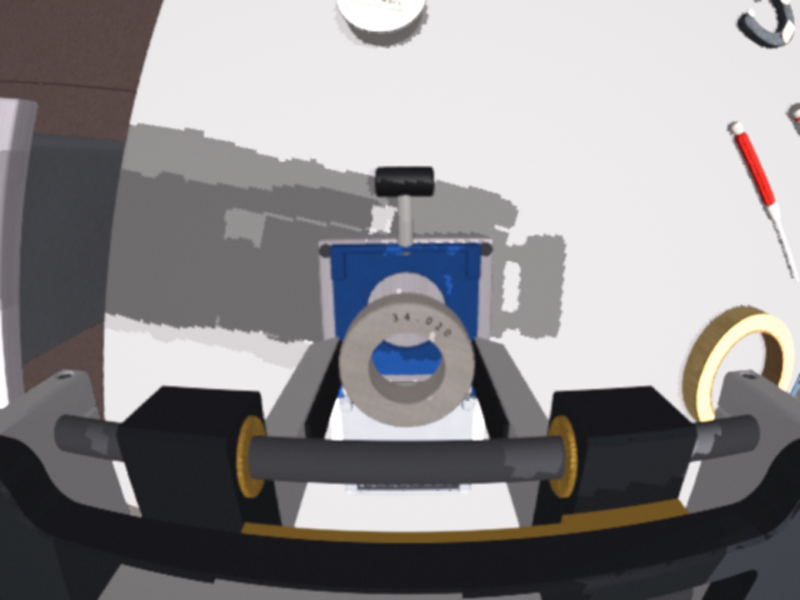

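The knob is at (405,181), square to the picture. The far edge of the tray window is at about (407,273), with the gauge held above it at (407,360).

Run:
```python
from h import *
c=load('w2'); st=manip.read_state();M=R.from_euler('xyz',st['eef_rot']).as_matrix()
for n,u,v,z in [('knob',405,181,43),('knobL',376,181,45),('knobR',434,181,45),('winedge',407,273,33),('wallL',331,247,39),('wallR',480,247,39),('gauge top',407,352,118)]:
    p=onz(c,u*.7,v*.7,z,True); print(n,p.round(1),(M.T@(p-st['eef_pos'])).round(1))
```

```text
knob [471.2 149.5  43. ] [72.2 -2.  62.5]
knobL [456.8 145.8  45. ] [ 72.3 -16.9  60.5]
knobR [485.6 153.3  45. ] [72.3 12.8 60.6]
winedge [485. 101.  33.] [21.7 -1.  72.5]
wallL [441.5 105.6  39. ] [ 37.3 -41.9  66.5]
wallR [519.1 125.9  39. ] [37.3 38.3 66.6]
gauge top [488.5  87.  118. ] [  7.4  -1.2 -12.5]
```

>>> arm_command(plan=[[-1,0,-0.001,0.02,0],[-1,0,0,0.02,0],[-1,0,0,0.015,0],[-1,0,0,0.008,0],[-1,0,0,0.003,0],[-1,0,0,0,0],[-1,0,0,0,0]])

```text
clock: 6.12
eef_pos: [490.5, 79.2, 39.9]
eef_rot: [3.141, 0.0, 1.827]
wrist_force: [0.5, 0.4, -2.5]
finger_gap: 53.0
finger_force: 30.0
```

>>> arm_command(plan=[[-1,0,0,0.001,0],[-1,0,0,0,0],[0.5,0,0,0,0],[0.5,0,0,0,0],[0.5,0,0,0,0],[0.5,0,0,-0.01,0],[0.5,0,0,-0.03,0],[0.5,0,0,-0.03,0],[0.5,0,0,0,0],[0.5,0,0,0,0]])

```text
clock: 7.38
eef_pos: [489.9, 79.2, 108.1]
eef_rot: [-3.141, -0.0, 1.827]
wrist_force: [-0.5, -0.4, -0.1]
finger_gap: 70.3
finger_force: 0.0
```

Run:
```python
from h import *
c=snap('wrist','w3'); print(manip.read_state()['eef_pos'],manip.read_state()['finger_gap'],c['eye'])
cv2.imwrite('pics/w3b.png',cv2.resize(c['img'][60:340,140:430],None,fx=2,fy=2,interpolation=cv2.INTER_CUBIC))
```

```text
[489.76968753  79.1752406  107.75262989] 70.47913460786285 [470.53831654 147.15634875 287.56713361]
```

View pics/w3b.png

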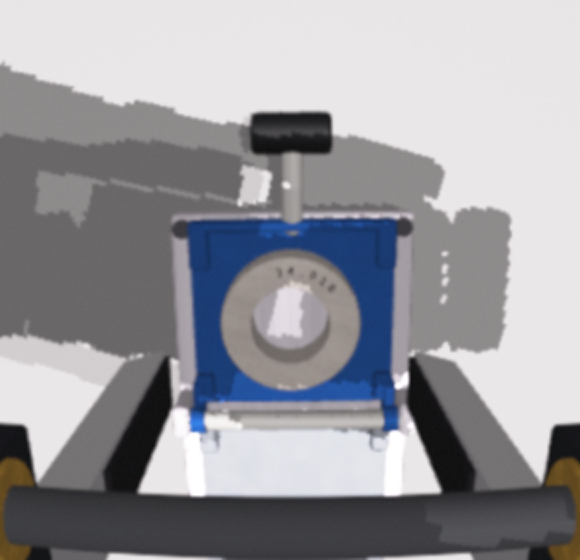

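The gauge lies flat and central in the blue tray at crop (290,320), and the knob is at (291,132). Next I go over the knob and pinch it.

>>> arm_command(plan=[[0.5,0.02,0,0,0],[0.5,0.03,0,0,0],[0.5,0.0228,0,0,0],[0.5,0,0,0.01,0],[0.5,0,0,0.03,0],[0.5,0,0,0.025,0],[0.5,0,0,0.012,0],[0.5,0,0,0,0],[0.5,0,0,0,0],[-1,0,0,0,0],[-1,0,0,0,0],[-1,0,0,0,0],[-1,0,0,0,0],[-1,0,0,0,0]], newtons=20)

```text
clock: 9.18
eef_pos: [472.1, 149.8, 31.6]
eef_rot: [3.141, 0.0, 1.827]
wrist_force: [3.5, 1.2, -1.9]
finger_gap: 29.9
finger_force: 20.0
```

>>> arm_command(plan=[[-1,-0.0004,0.0005,-0.009,0],[-1,-0.0011,0,-0.009,0],[-1,-0.0018,0,-0.0089,0],[-1,-0.0025,0,-0.0087,0],[-1,-0.0031,0,-0.0085,0],[-1,-0.0038,0,-0.0082,0],[-1,-0.0044,0,-0.0079,0],[-1,-0.005,0,-0.0075,0],[-1,-0.0056,0,-0.0071,0],[-1,-0.0061,0,-0.0066,0],[-1,0,0,0,0]])

```text
clock: 10.55
eef_pos: [481.1, 116.8, 113.4]
eef_rot: [3.141, -0.0, 1.826]
wrist_force: [3.1, 1.7, -1.2]
finger_gap: 29.7
finger_force: 20.0
```

>>> arm_command(plan=[[-1,-0.0066,0,-0.0061,0],[-1,-0.0071,0,-0.0056,0],[-1,-0.0075,0,-0.005,0],[-1,-0.0079,0,-0.0044,0],[-1,-0.0082,0,-0.0038,0],[-1,-0.0085,0,-0.0031,0],[-1,-0.0087,0,-0.0025,0],[-1,-0.0089,0,-0.0018,0],[-1,-0.009,0,-0.0011,0],[-1,-0.009,0,-0.0004,0],[-1,0,0,0,0]])

```text
clock: 11.92
eef_pos: [502.5, 38.3, 147.4]
eef_rot: [3.139, 0.0, 1.826]
wrist_force: [7.2, 3.0, 2.6]
finger_gap: 29.7
finger_force: 20.0
```

Run:
```python
from h import *
c=snap('scene','s4')
cv2.imwrite('pics/s4b.png',cv2.resize(c['img'][150:320,190:390],None,fx=3.5,fy=3.5,interpolation=cv2.INTER_CUBIC))
```

```text
(no output)
```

View pics/s4b.png

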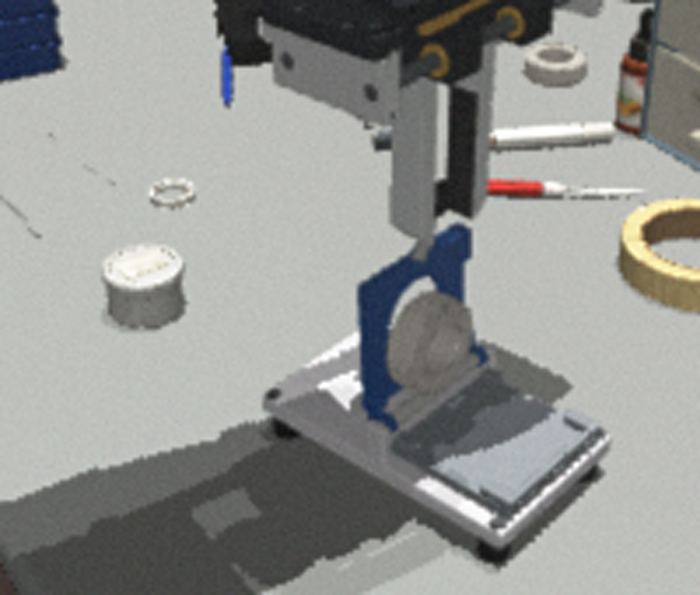

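The tray is upright at crop (415,330), with the gauge standing in it at (430,340) and about to topple over. Forces are small, so I carry on over.

>>> arm_command(plan=[[-1,-0.009,0,0.0004,0],[-1,-0.009,0,0.0011,0],[-1,-0.0089,0,0.0018,0],[-1,-0.0087,0,0.0025,0],[-1,-0.0085,0,0.0031,0],[-1,-0.0082,0,0.0038,0],[-1,-0.0079,0,0.0044,0],[-1,-0.0075,0,0.005,0],[-1,-0.0071,0,0.0056,0],[-1,-0.0066,0,0.0061,0],[-1,0,0,0,0]])

```text
clock: 13.35
eef_pos: [524.2, -41.0, 114.1]
eef_rot: [3.136, 0.002, 1.826]
wrist_force: [11.5, -1.5, 4.6]
finger_gap: 29.6
finger_force: 20.0
```

Run:
```python
from h import *
c=snap('scene','s5')
cv2.imwrite('pics/s5b.png',cv2.resize(c['img'][150:320,190:390],None,fx=3.5,fy=3.5,interpolation=cv2.INTER_CUBIC))
```

```text
(no output)
```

View pics/s5b.png

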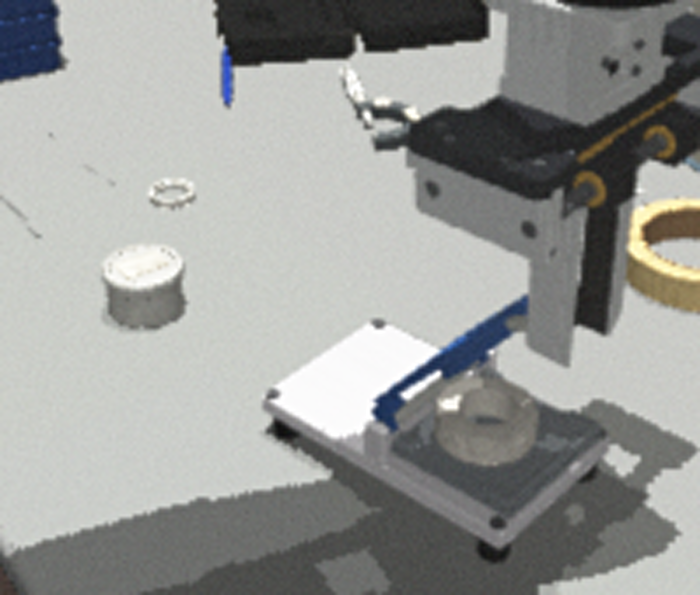

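The gauge has toppled over and lies flat in the grey tray at crop (487,420), with the tray about 45° above it. I finish the swing, easing the small side force.

>>> arm_command(plan=[[-1,-0.0061,0.0005,0.0066,0],[-1,-0.0056,0.0005,0.0071,0],[-1,-0.005,0.0005,0.0075,0],[-1,-0.0044,0,0.0079,0],[-1,-0.0038,0,0.0082,0],[-1,-0.0031,0,0.0085,0],[-1,-0.0025,0,0.0087,0],[-1,-0.0018,0,0.0089,0],[-1,-0.0011,0,0.009,0],[-1,-0.0004,0,0.008,0],[-1,0,0,0.001,0],[-1,0,0,0,0]])

```text
clock: 14.9
eef_pos: [533.0, -73.1, 31.9]
eef_rot: [3.14, 0.001, 1.827]
wrist_force: [7.3, -1.8, 0.1]
finger_gap: 29.9
finger_force: 20.0
```

>>> arm_command(plan=[[0.3,0,0,0,0],[0.3,0,0,0,0],[0.3,0,0,0,0],[0.3,0,0,0,0],[0.3,0,0,-0.02,0],[0.3,0,0,-0.04,0],[0.3,0,0,-0.05,0],[0.3,0,0,-0.05,0],[0.3,-0.04,0,0,0],[0.3,-0.05,0,0,0],[0.3,0,0,0,0],[0.3,0,0,0,0]])

```text
clock: 16.4
eef_pos: [554.6, -159.4, 191.2]
eef_rot: [-3.141, -0.0, 1.827]
wrist_force: [0.1, -0.1, -0.2]
finger_gap: 60.9
finger_force: 0.0
```

Run:
```python
from h import *
c=snap('scene','s6')
w=snap('wrist','w6')['img']
a=cv2.resize(c['img'][180:320,220:390],(400,330)); b=cv2.resize(w[100:400,100:460],(396,330))
cv2.imwrite('pics/s6b.png',np.hstack([a,b])); print(manip.read_state()['wrist_force'])
```

```text
[-0.05494315  0.45036856  0.22024616]
```

View pics/s6b.png

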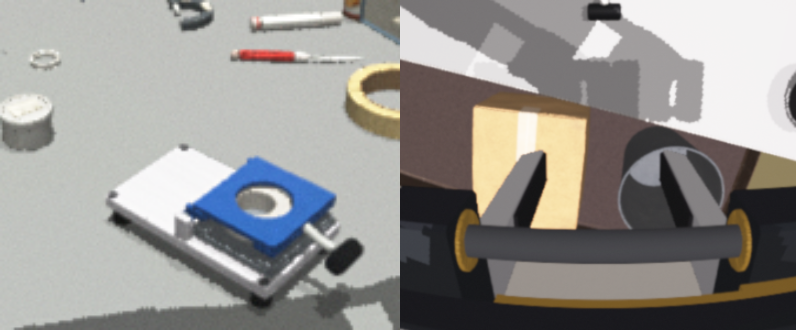

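The blue tray lies closed and level, with the gauge showing in its window at (265,200). The knob is free at (343,256), and the tin and silver ring have not moved.

```bash
python3 -c "
from cell import ticket; print(ticket.sign_off())"
```

```text
the job is handed in; nothing more can be done
None
```

The job is handed in: the gauge went into the blue tray, the tray was swung fully closed by its knob, and the last picture shows the gauge in the window with the arm clear and the tin and silver ring where they were. The sign-off returned no verdict.

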